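Lock out the index plunger and close the sliding stop on a box of labels

TASK

On the locating fixture, pull up the sprung index plunger by its wing knob, twist it clockwise and let it down into its rest notch so that it stays retracted by itself. Then slide the freed stop gently along until the box of labels sits snug between the stop and the fence's facing plate, and press it home there for a moment with a push of roughly 10 to 15 N, so that no play is left. Do not force the plunger hard against its bush and do not squash the box.

Things in the scene. Friction and masses are not known exactly. Their poses are not given: they have to be found in the camera images.
- fixture: Grey steel bed plate 200 x 420 x 12 mm, fixed to the bench; origin at the centre of its underside, x across the bed (away from the robot at yaw 0), y along it (to the robot's left), z up. A steel slotted index rail runs along y at x = +58 mm (top 30 mm above the bench). The label box, the fence and the stop plate are on the bed in front of the rail; the carriage with the plunger rides on the rail.
- fence: Fixed aluminium fence, bolted on the bed towards its -y (right) end; 125 mm long in x, 45 mm high. Origin on the bed at mid length, at the foot of its upright's front face, which looks along +y to the stop plate; axes as the fixture's. It carries a dark steel facing plate (112 x 34 mm) that the box meets, clamped parallel to it with its face 8 to 22 mm in front of the upright: see or feel where.
- carriage (a joint): Travel of the carriage along the rail in m: 0 at the start (pinned by the plunger with about 1.5 mm of play either way), growing as the stop moves in the fixture's -y direction, towards the fence; free up to 0.17 once the plunger is retracted. It slides with about 3 N of friction and stays where it is left. The carriage block is dark steel, 60 x 70 mm, top 52 mm above the bench.
- stop_plate: Upright aluminium plate fixed to the carriage's front, reaching over the bed; 128 mm long in x, 12 mm thick in y, from 14 to 62 mm above the bench. Origin at bench level below the plate's centre; axes parallel to the fixture's.
- stop_face (a point): Point on the plate's face that meets the box (looks along -y), 27 mm above the bench, at mid length; axes as the fixture.
- stop_back (a point): Point on the plate's opposite face (looks along +y), 42 mm above the bench, at mid length: a clear place to push with shut fingers. Only the bare bed (top 12 mm above the bench) is behind it.
- bush: Steel sleeve upright on the carriage, outer diameter 44 mm, 36 mm high; origin at the centre of its foot (52 mm above the bench), axes parallel to the fixture's. Two opposite J-shaped windows in its wall guide the cross pin: a vertical slot, from its top a level passage clockwise over a ridge, at its end a rest notch just before the end wall. Notch and end wall are on a dark cam ring in the bush.
- cross_pin: Steel pin, 5 mm diameter and 50 mm long, fixed level through the plunger's spindle, guided in the bush's windows; lies along its x, parallel to the knob's wing. Origin at its centre, on the plunger's axis, 62 mm above the bench when engaged. In the notch it has about 0.05 rad of play either way, one side being the end wall: turned gently until the wall is felt, it is over the notch.
- plunger (a joint): Lift of the plunger in m, 0 when engaged in the rail (as at the start), 0.010 when resting in the notch, 0.013 needed to pass the ridge, 0.0165 against the window's roof (hard). A spring pulls it down with 5 N at 0, rising by 0.25 N per mm. The tip enters the rail 7 mm.
- knob (a joint): Turn of the knob in rad, 0 as at the start (wing along the fixture's x), growing clockwise seen from above. The cam ring is clamped differently each time, so the notch lies anywhere from 0.87 to 1.43: it must be seen or felt.
- knob_grip (a point): Centre of the black wing knob on top of the plunger: 42 mm long, 14 mm thick, 26 mm high, upright; 115 mm above the bench when engaged. Rises and turns with the knob; its x lies along the wing, so it is gripped across its y. Below the wing 14 mm of round neck (17 mm diameter), then the top of the bush.
- label_box: Closed white box of labels 152 x 107 x 30 mm, about 0.25 kg, loose, lying flat on the bed between the fence and the stop plate, its 152 mm length (its own x) about along the fixture's y, with gaps at both ends and slightly askew. Origin at the centre of its underside.
There are look-alikes about, which are no part of the job. What is shaped like the label_box but red is not meant.

How it is judged:
By the outcome, as a careful person would: the job done as asked, in the order asked, and still so for the second after the job is handed in, with the robot touching nothing.
It also fails if it takes over 72 s, if anything falls off the work surface, if the arm or the gripper's body presses on something with over 40 N, if the wrist force passes 120 N, or if a joint passes its speed limit or range.

ROBOT

A 6-joint arm with a two-finger parallel gripper is mounted at the origin on a cart in front of the work surface, level with it; the furniture and walls round the work are solid. World frame = base frame: x ahead of the robot, y to its left, z up, the work surface at z = 0. Lengths are in m, angles in rad, forces in N, time in s.
With the tool pointing down it reaches from about 0.325 to 0.9 m from the base axis. Payload 6.1 kg.
Tool frame: the origin (TCP) lies midway between the tips of the shut fingers; the grasp point (between the pads) lies 19 mm behind it; x points along the fingers, y is the direction in which the jaws open and shut, and the axes are right-handed (so a half turn about x gives the same grasp; the last joint's range is limited). The gripper opens to 85 mm and grips with 20 to 120 N. Pads are 22 mm wide; open, the fingers measure 114 mm over their backs; the gripper's body (76 mm by 85 mm) begins 54 mm behind the grasp point. The pads swing forward as they close: fully open they stand 13 mm farther back than shut.
Start: joints at [-0.126, 0.22, 1.526, -0, 1.395, -0.126], TCP at [0.625, -0, 0.231] pointing down, gripper open.
Joint ranges: [-2.98, 2.98], [-0.91, 2.08], [0.09, 2.57], [-1.24, 4.39], [0.2, 2.65], [-2.68, 2.68]. Speed limits (rad/s): [2.57, 2.57, 3.01, 3.14, 3.14, 3.14].

INTERFACE

Orientations are given as [roll, pitch, yaw] about the fixed x, y, z axes, in that order (R = Rz(yaw) Ry(pitch) Rx(roll)).
In Python, from plant import movep, move_l, set_joints, gripper_to, hold, inverse_kinematics, observe, get_image, get_calibration, Unreachable, job_done gives the robot as it stands. Calls block until the motion is done:
- movep(position, orientation): joint-space move of the TCP to a pose.
- move_l(position, feed=0.15, rotation=None, max_force=None): straight line of the TCP; rotation=None keeps the orientation; feed is the mean speed in m/s. With max_force (N) it stops when the force on the tool has changed by that much, and returns True; else False.
- set_joints(angles): joint-space move.
- gripper_to(opening, f_grip=None): finger opening in m; f_grip is the grip in N (None keeps the last); returns when the fingers have stopped.
- hold(seconds).
- inverse_kinematics(position, orientation): joint angles nearest the present ones, or None.
- observe(): the state.
- get_image(name): name is "scene" or "side" or "wrist"; returns (picture, depth): 420x560x3 uint8, red, green, blue; 420x560 float32, m along the optical axis (not along the pixel's ray), 0 where there is no reading.
- get_calibration(name): a dict with "intrinsics" (3x3 intrinsics, pixels), "world_from_camera" (4x4, takes a point from camera to world coordinates). Camera axes: x right, y down, z forward; pixel columns grow to the right and rows downward; lengths in m; the calibration is good to about 2 mm. A picture is of the moment at which its call begins: read the wrist's pose just before it. get_calibration takes no time and is no camera call; for the wrist camera it gives the pose at the moment of the call.
A pose or a line that the arm cannot do raises Unreachable and nothing moves.
- job_done(): hands the job in, once; it reports no verdict.
The state is a dict: "time_s": time; "q": joint angles; "joint_velocities": joint speeds; "joint_torque": joint torques, N m; "eef_pos": TCP position; "tcp_rot": TCP orientation; "ft_force": force on the tool from outside, world axes, zero at the start; "torque": the same for the moment, N m; "opening": finger opening in m.
Only numpy, scipy, OpenCV 4.12 (cv2) and the standard library are available. Lean on these libraries where they do the work, as an engineer would, in place of code of your own. Each camera call takes 0.05 s, during which the arm holds its last target.

## Working session

There is one attempt and no reset: what is moved stays moved. The work goes in short steps, each a Python script; the robot and the scene stay as the last script left them, time stands still between calls to the robot, and variables do not carry over. Pictures are saved under pics/ and viewed, and the job is handed in when it is done.

```bash
ls; mkdir -p pics; python3 - <<'E'
from plant import *
import cv2,numpy as np
np.set_printoptions(precision=4,suppress=True)
for n in ["scene","side","wrist"]:
    c=get_calibration(n);print(n,c["intrinsics"],c["world_from_camera"])
    im,d=get_image(n);cv2.imwrite(f"pics/{n}0.png",im[:,:,::-1]);np.save(f"pics/{n}0d.npy",d)
o=observe();print(o)
E
```

```text
pics
scene [[460.3306   0.     274.1761]
 [  0.     460.3306 217.5877]
 [  0.       0.       1.    ]] [[ 0.7074 -0.3583  0.6093  0.0766]
 [-0.7067 -0.3689  0.6037 -0.5911]
 [ 0.0085 -0.8576 -0.5142  0.593 ]
 [ 0.      0.      0.      1.    ]]
side [[485.5293   0.     280.4645]
 [  0.     485.5293 209.4486]
 [  0.       0.       1.    ]] [[-0.9995  0.0288 -0.0115  0.6849]
 [ 0.0249  0.5251 -0.8507  0.9721]
 [-0.0184 -0.8506 -0.5255  0.6655]
 [ 0.      0.      0.      1.    ]]
wrist [[294.1663   0.     279.7829]
 [  0.     294.1663 209.9763]
 [  0.       0.       1.    ]] [[ 1.      0.001  -0.001   0.6242]
 [ 0.0006 -0.9448 -0.3275  0.0845]
 [-0.0012  0.3275 -0.9448  0.3724]
 [ 0.      0.      0.      1.    ]]
{'time_s': 0.15, 'q': array([-0.1261,  0.2211,  1.5273, -0.    ,  1.3947, -0.1261]), 'joint_velocities': array([-0.0009, -0.0027, -0.0043,  0.0003,  0.0016, -0.0009]), 'joint_torque': array([  0.0005, -49.7483, -38.9905,  -0.0002,   0.0071,  -0.0001]), 'eef_pos': array([0.6245, 0.0001, 0.2304]), 'tcp_rot': array([-1.6892,  1.5692,  3.0233]), 'ft_force': array([ 0.4219, -0.3659,  0.1202]), 'torque': array([ 0.001 , -0.0131,  0.003 ]), 'opening': 0.08507632395856653}
```

View pics/scene0.png

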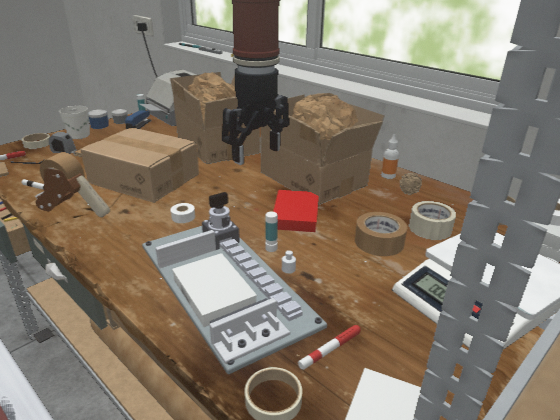

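View pics/side0.png

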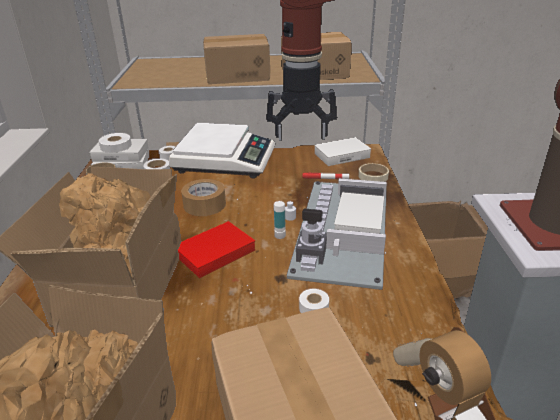

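View pics/wrist0.png

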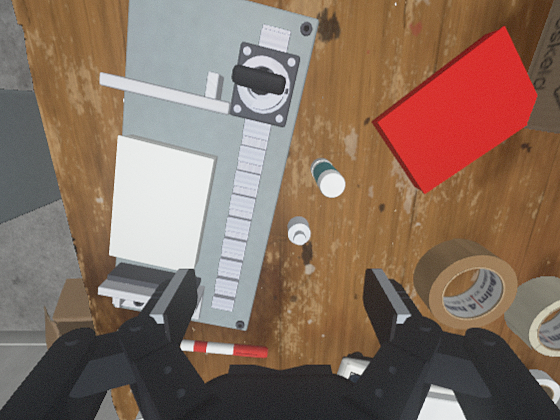

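The wrist view shows the fixture at left, with the knob at (258,78), the stop plate at (165,92) and the white label box at (160,205). The rail runs from (270,35) to (225,305), and the fence with its dark facing plate is around (150,285). The red box at (455,110) is the look-alike, and the white box on the bed is the one meant. Next I'll measure the poses.

```bash
cat > h.py <<'E'
import numpy as np,cv2
np.set_printoptions(precision=4,suppress=True)
def ray(c,u,v):
    K=c["intrinsics"];T=c["world_from_camera"]
    d=T[:3,:3]@np.array([(u-K[0,2])/K[0,0],(v-K[1,2])/K[1,1],1]);return T[:3,3],d
def onz(c,u,v,z):
    o,d=ray(c,u,v);return o+d*(z-o[2])/d[2]
def cloud(c,D):
    K=c["intrinsics"];T=c["world_from_camera"];v,u=np.mgrid[:D.shape[0],:D.shape[1]]
    P=np.stack([(u-K[0,2])/K[0,0]*D,(v-K[1,2])/K[1,1]*D,D],-1);return P@T[:3,:3].T+T[:3,3]
E
python3 - <<'E'
from plant import *
from h import *
c=get_calibration("wrist");im=cv2.imread("pics/wrist0.png");D=np.load("pics/wrist0d.npy")
P=cloud(c,D)
for n,(u,v) in dict(bed=(190,60),bench=(350,120),knob=(258,78),box=(160,205),stop=(165,93),rail=(243,180),car=(280,110),fence=(150,285),face=(150,273),fup=(135,292)).items(): print(n,P[v,u])
# bed: by height
m=((abs(P[...,2]-.012)<.005)&(D>0)&(P[...,0]<.62)).astype(np.uint8)
hsv=cv2.cvtColor(im,cv2.COLOR_BGR2HSV)
m&=(hsv[...,1]<60).astype(np.uint8)
q=P[m>0][:,:2]
print("bed",len(q),cv2.minAreaRect(q.astype(np.float32)))
# knob: heights >.108
m=(P[...,2]>.11)&(P[...,2]<.15)&(P[...,0]<.65)&(P[...,1]>.05)&(D>0);m[200:]=0
q=P[m];print("knob",len(q),q.mean(0),cv2.minAreaRect(q[:,:2].astype(np.float32)),np.percentile(q[:,2],[5,50,95]))
# box
m=(abs(P[...,2]-.042)<.006)&(hsv[...,2]>200)&(hsv[...,1]<40);mm=np.zeros(m.shape,np.uint8);mm[130:275,100:222]=m[130:275,100:222]
cs,_=cv2.findContours(mm,0,2);k=max(cs,key=cv2.contourArea)
w=np.array([onz(c,*p[0],.042)[:2] for p in k],np.float32);print("box",cv2.minAreaRect(w))
mm=((abs(P[...,2]-.062)<.006)&(D>0)).astype(np.uint8);mm[130:]=0;mm[:,232:]=0
q=P[mm>0];print("stop",cv2.minAreaRect(q[:,:2].astype(np.float32)))
for z in (.012,): print([onz(c,u,v,z) for u,v in [(306,29),(240,324),(318,18),(247,330)]])
cv2.imwrite("pics/w0big.png",cv2.resize(im[0:340,90:330],None,fx=1.75,fy=1.75,interpolation=2)[:600])
s=cv2.imread("pics/scene0.png")
cv2.imwrite("pics/s0big.png",cv2.resize(s[185:365,140:330],None,fx=3.3,fy=3.3,interpolation=2)[:600])
s=cv2.imread("pics/side0.png")
cv2.imwrite("pics/d0big.png",cv2.resize(s[170:290,280:400],None,fx=5,fy=5,interpolation=2)[:600])
E
```

```text
bed [0.5243 0.1347 0.01  ]
bench [ 0.7097  0.0707 -0.0031]
knob [0.6075 0.106  0.1281]
box [ 0.4819 -0.0244  0.0409]
stop [0.5111 0.0983 0.0616]
rail [0.5801 0.0033 0.0295]
car [0.6242 0.0825 0.0516]
fence [ 0.458  -0.1297  0.0484]
face [ 0.4501 -0.1247  0.0277]
fup [ 0.44   -0.1367  0.0535]
bed 23532 ((0.4996330142021179, -0.10610419511795044), (0.6212886571884155, 0.1996476799249649), 77.1674575805664)
knob 1062 [0.6073 0.1056 0.1264] ((0.6072071194648743, 0.10600194334983826), (0.014130431227385998, 0.0419137068092823), 77.25122833251953) [0.1234 0.1268 0.1283]
box ((0.4793567657470703, -0.029258176684379578), (0.15105605125427246, 0.10638875514268875), 75.6841812133789)
stop ((0.5102460384368896, 0.09829744696617126), (0.012065257877111435, 0.12788592278957367), 77.22579193115234)
[array([0.6519, 0.1643, 0.012 ]), array([ 0.5645, -0.2215,  0.012 ]), array([0.6643, 0.1744, 0.012 ]), array([ 0.5746, -0.2325,  0.012 ])]
```

View pics/w0big.png

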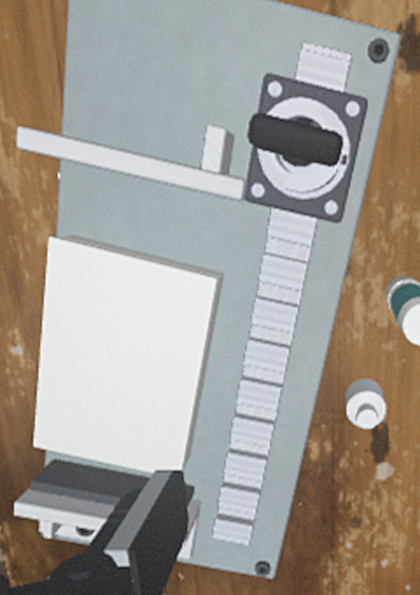

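View pics/s0big.png

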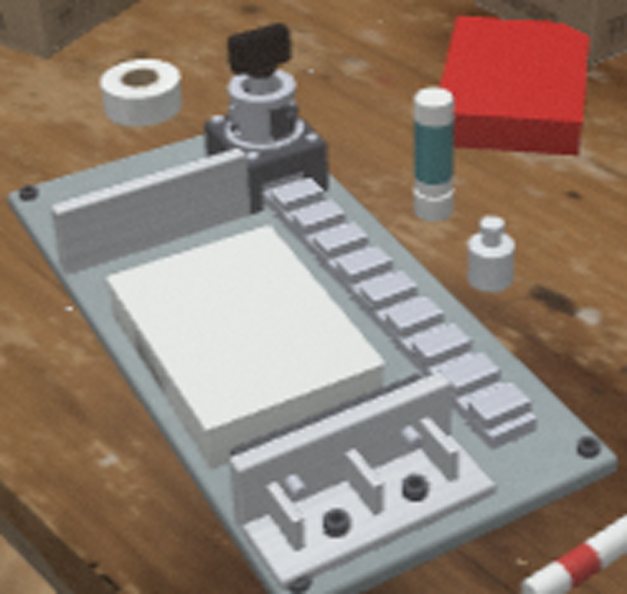

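View pics/d0big.png

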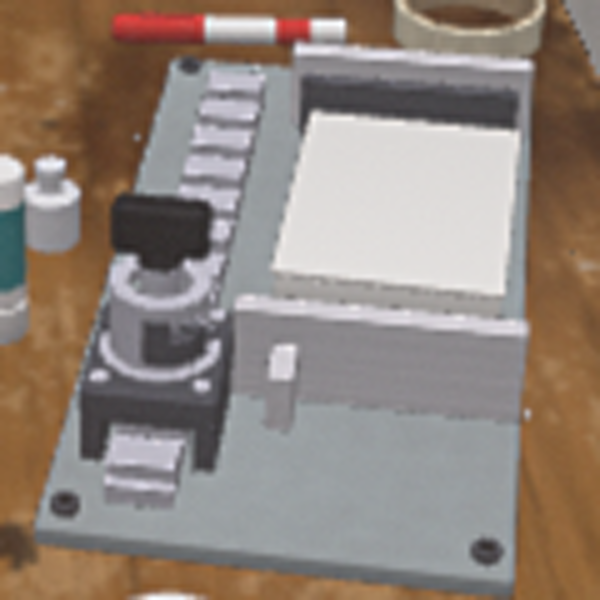

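```bash
cat >> h.py <<'E'
from scipy.spatial.transform import Rotation as Rn
import warnings;warnings.filterwarnings("ignore")
YAW=np.radians(77.23-90)
fx=np.array([np.cos(YAW),np.sin(YAW),0]);fy=np.array([-np.sin(YAW),np.cos(YAW),0])
def ori(a): # tool down, jaw axis at angle a
    ca,sa=np.cos(a),np.sin(a)
    return Rn.from_matrix(np.array([[0,ca,sa],[0,sa,-ca],[-1,0,0]])).as_euler('xyz')
def ang(rot):
    y=Rn.from_euler('xyz',rot).as_matrix()[:,1];return np.arctan2(y[1],y[0])
E
python3 - <<'E'
from plant import *
from h import *
o=observe();print(ang(o["tcp_rot"]),Rn.from_euler('xyz',o["tcp_rot"]).as_matrix())
for a in (np.pi/2+YAW,YAW-np.pi/2):
  for dl in (0,.87,1.5):
    q=inverse_kinematics([.607,.106,.12],ori(a-dl));print(a,dl,q)
E
```

```text
3.9509771856361036e-05 [[-0.0016  1.      0.    ]
 [ 0.0002  0.     -1.    ]
 [-1.     -0.0016 -0.0002]]
1.3479177813152208 0 [ 0.045   0.2991  1.649  -0.      1.1934 -1.3029]
1.3479177813152208 0.87 [ 0.045   0.2991  1.649  -0.      1.1934 -0.4329]
1.3479177813152208 1.5 [ 0.045   0.2991  1.649  -0.      1.1934  0.1971]
-1.7936748722745723 0 [ 0.045   0.2991  1.649  -0.      1.1934  1.8387]
-1.7936748722745723 0.87 None
-1.7936748722745723 1.5 None
```

Using a = 1.348 leaves room for the clockwise turn. I'll move above the knob and check its position.

```bash
python3 - <<'E'
from plant import *
from h import *
a=np.pi/2+YAW
movep([.607,.106,.19],ori(a))
gripper_to(.045,40)
hold(.2)
c=get_calibration("wrist");im,D=get_image("wrist");np.save("pics/w1d.npy",D)
cv2.imwrite("pics/w1.png",im[:,:,::-1])
P=cloud(c,D);o=observe();print(o["time_s"],o["eef_pos"],ang(o["tcp_rot"])-a,o["opening"],o["ft_force"],o["torque"])
m=(P[...,2]>.12)&(P[...,2]<.14)&(abs(P[...,0]-.607)<.04)&(abs(P[...,1]-.106)<.025)&(D>0)
q=P[m];print(len(q),cv2.minAreaRect(q[:,:2].astype(np.float32)),q[:,2].max())
m=(P[...,2]>.126)&(P[...,2]<.14)&(abs(P[...,0]-.607)<.04)&(abs(P[...,1]-.106)<.025)&(D>0)
q=P[m];print(len(q),cv2.minAreaRect(q[:,:2].astype(np.float32)),np.median(q[:,2]))
E
```

```text
1.9583 [0.607 0.106 0.19 ] -2.5374576881231903e-05 0.04458015020069266 [-1.0075  0.4819  1.0235] [-0.0256  0.009  -0.033 ]
917 ((0.6063310503959656, 0.10584821552038193), (0.013276160694658756, 0.04121461138129234), 76.96675109863281) 0.12887706545027286
703 ((0.6063445806503296, 0.10556986182928085), (0.011789473704993725, 0.039917465299367905), 77.81510162353516) 0.1271041483387304
```

View pics/w1.png

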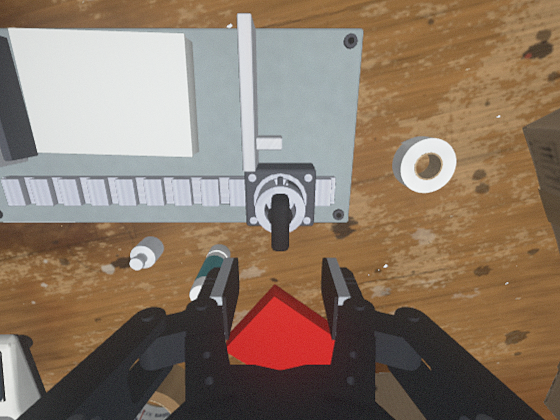

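The picture shows the knob at (280,222), centred between the fingers, and both views agree to within 1 mm. Next I'll descend, grip and lift.

```bash
python3 - <<'E'
from plant import *
from h import *
a=np.pi/2+YAW
def s(n):
    o=observe();print(n,round(o["time_s"],2),o["eef_pos"],ang(o["tcp_rot"])-a,o["opening"],o["ft_force"],o["torque"])
s(0)
print(move_l([.6065,.1058,.098],feed=.08,max_force=8));s("down")
gripper_to(0.0,45);hold(.2);s("grip")
for dz in (.003,.006,.009,.012,.0148):
    st=move_l([.6065,.1058,.098+dz],feed=.02,max_force=25);s(dz)
    if st: print("STOP");break
E
```

```text
0 1.96 [0.607 0.106 0.19 ] -2.5374576881231903e-05 0.04458015020069266 [-1.0075  0.4819  1.0235] [-0.0256  0.009  -0.033 ]
False
down 3.26 [0.6071 0.1058 0.0988] 2.4754516740665977e-05 0.045014088369884145 [-0.0991 -0.0775 -0.7575] [-0.0154  0.0145  0.0025]
grip 3.86 [0.607  0.1059 0.0987] 5.604988373431041e-05 0.013749506837997097 [-0.144   1.4003  5.6971] [ 0.155   0.0805 -0.0047]
0.003 4.16 [0.6062 0.1059 0.0999] -5.209389626581462e-05 0.013880040190393284 [ 4.5459  1.023  -6.2319] [ 0.2999 -0.7185  0.0279]
0.006 4.46 [0.6063 0.1058 0.1034] -2.3673391206235905e-05 0.01340731823622256 [ 4.2522  1.1326 -6.8911] [ 0.2927 -0.7173 -0.0141]
0.009 4.76 [0.6063 0.1058 0.1067] -3.831587669367309e-07 0.013522889961052817 [ 4.5276  1.725  -7.913 ] [ 0.2446 -0.6725 -0.0351]
0.012 5.06 [0.6063 0.1058 0.1098] 6.838524830410364e-06 0.013903413265605104 [ 4.1995  1.9015 -9.3889] [ 0.2458 -0.6499  0.0247]
0.0148 5.35 [0.6063 0.1058 0.1127] 5.520862669472493e-05 0.013590210196642057 [ 4.1658  1.4388 -9.7616] [ 0.2636 -0.6206  0.0071]
```

```bash
python3 - <<'E'
from plant import *
from h import *
a=np.pi/2+YAW
def s(n):
    o=observe();print(n,round(o["time_s"],2),o["eef_pos"],round(a-ang(o["tcp_rot"]),4),o["ft_force"],o["torque"]);return o
p=[.6068,.1058,.1132]
move_l(p,feed=.02);s("nudge")
for t in np.arange(.1,.81,.1):
    st=move_l(p,feed=.02,rotation=ori(a-t),max_force=20);o=s(round(t,2))
    if st or abs(o["torque"][2])>.35: print("STOP");break
E
```

```text
nudge 5.6 [0.6065 0.1058 0.1129] -0.0 [ 2.9024  1.2827 -9.1165] [ 0.257  -0.4377  0.0145]
0.1 5.85 [0.6065 0.1059 0.113 ] 0.0974 [ 2.0628  1.47   -9.4084] [ 0.3408 -0.4148  0.0007]
0.2 6.1 [0.6066 0.1059 0.1131] 0.1956 [ 2.4119  2.3415 -9.8544] [ 0.3153 -0.376   0.0371]
0.3 6.35 [0.6067 0.1059 0.1131] 0.2949 [ 2.2028  2.5795 -9.8249] [ 0.4922 -0.3778  0.0005]
0.4 6.6 [0.6067 0.1059 0.1132] 0.3945 [ 2.2316  2.6651 -9.5733] [ 0.5255 -0.3795 -0.0146]
0.5 6.85 [0.6067 0.1059 0.1132] 0.4943 [  2.438    2.88   -10.2243] [ 0.4712 -0.3708  0.0227]
0.6 7.1 [0.6068 0.1058 0.1132] 0.5943 [  2.2215   2.2758 -10.3437] [ 0.4889 -0.4221  0.0197]
0.7 7.35 [0.6068 0.1058 0.1132] 0.6943 [  2.2256   3.5229 -10.1489] [ 0.4759 -0.3868 -0.0305]
0.8 7.6 [0.6068 0.1058 0.1132] 0.7943 [ 1.983   1.3672 -9.9396] [ 0.5005 -0.3954 -0.013 ]
```

```bash
python3 - <<'E'
from plant import *
from h import *
a=np.pi/2+YAW
p=[.6068,.1058,.1132]
for t in np.arange(.82,1.53,.02):
    move_l(p,feed=.02,rotation=ori(a-t),max_force=20)
    hold(.05)
    T=[];
    for i in range(3): o=observe();T.append(o["torque"][2]);hold(.02)
    tz=np.mean(T)
    print(round(t,2),round(o["time_s"],2),round(a-ang(o["tcp_rot"]),4),o["ft_force"],round(tz,3))
    if abs(tz)>.12: print("WALL");break
E
```

```text
0.82 7.93 0.8181 [ 2.5656  1.71   -9.4735] -0.015
0.84 8.28 0.8393 [  2.6447   2.7324 -10.3619] -0.001
0.86 8.63 0.8595 [ 3.5634  2.0265 -8.1917] 0.005
0.88 8.98 0.8795 [ 3.784   2.2269 -9.5937] -0.003
0.9 9.33 0.8996 [ 3.3359  3.2695 -9.1983] -0.003
0.92 9.68 0.9196 [ 2.9287  2.8614 -9.8612] 0.032
0.94 10.03 0.9396 [ 3.1813  2.2428 -8.5844] -0.017
0.96 10.38 0.9596 [ 3.4204  2.294  -9.9301] -0.002
0.98 10.73 0.9795 [  4.5159   2.7379 -10.1506] -0.003
1.0 11.08 0.9996 [ 3.1201  2.2547 -9.5492] -0.002
1.02 11.43 1.0196 [ 3.6099  2.1152 -9.7137] -0.019
1.04 11.78 1.0396 [  3.8881   1.9384 -10.3511] 0.033
1.06 12.13 1.0596 [ 4.1232  2.753  -9.0065] 0.065
1.08 12.48 1.0797 [  4.6081   2.1488 -10.6343] 0.107
1.1 12.83 1.0996 [  4.4428   2.6508 -10.9753] 0.199
WALL
```

The wall is felt from a turn of about 1.05, so the notch centre is near 1.00. Next I'll back off and let it down.

```bash
python3 - <<'E'
from plant import *
from h import *
a=np.pi/2+YAW
p=[.6068,.1058,.1132]
move_l(p,feed=.02,rotation=ori(a-1.0),max_force=20);hold(.2)
for z in np.arange(.1132,.1063,-.0007):
    move_l([p[0],p[1],z],feed=.02);hold(.05)
    F=[]
    for i in range(3): o=observe();F.append(o["ft_force"]);hold(.02)
    f=np.mean(F,0);print(round(z,4),o["eef_pos"],round(a-ang(o["tcp_rot"]),4),f,o["torque"][2])
    if f[2]>-1.: print("LANDED");break
print(o["time_s"])
E
```

```text
0.1132 [0.6067 0.1058 0.1132] 1.0002 [ 3.9835  1.456  -9.6084] -0.015191752561816176
0.1125 [0.6068 0.1058 0.1125] 1.0 [ 3.8643  1.5367 -9.2735] 0.0028671129082866982
0.1118 [0.6068 0.1058 0.1118] 1.0 [ 3.3151  1.4708 -8.9608] 0.018787030172957783
0.1111 [0.6068 0.1058 0.1111] 1.0 [ 3.133   1.648  -9.1542] -0.024419478884412885
0.1104 [0.6068 0.1058 0.1104] 1.0 [ 3.4096  1.5653 -9.3724] 0.005735559921553016
0.1097 [0.6068 0.1058 0.1097] 1.0 [ 3.1526  1.6077 -8.8735] 0.022406802235909906
0.109 [0.6068 0.1058 0.109 ] 1.0 [ 3.258   1.5325 -8.9513] -0.00543658683506776
0.1083 [0.6069 0.1058 0.1087] 0.9999 [ 1.4369  1.0076 -4.4545] 0.0020585689914245134
0.1076 [0.6072 0.1058 0.1085] 1.0 [-1.0853  1.0433  2.6705] -0.030446818500289595
LANDED
16.4333
```

```bash
python3 - <<'E'
from plant import *
from h import *
a=np.pi/2+YAW
move_l([.607,.1058,.1082],feed=.02);hold(.1);print(observe()["ft_force"])
gripper_to(.045);hold(.1);o=observe();print(o["ft_force"],o["opening"])
move_l([.607,.1058,.19],feed=.12);hold(.2)
c=get_calibration("wrist");im,D=get_image("wrist")
cv2.imwrite("pics/w2.png",im[:,:,::-1])
P=cloud(c,D)
m=(P[...,2]>.118)&(P[...,2]<.15)&(abs(P[...,0]-.607)<.04)&(abs(P[...,1]-.106)<.035)&(D>0)
q=P[m];print(len(q),cv2.minAreaRect(q[:,:2].astype(np.float32)),np.percentile(q[:,2],[50,90,100]))
s,_=get_image("side");cv2.imwrite("pics/d2.png",cv2.resize(s[170:290,280:400,::-1],None,fx=5,fy=5,interpolation=2))
s,_=get_image("scene");cv2.imwrite("pics/s2.png",cv2.resize(s[185:365,140:330,::-1],None,fx=3.3,fy=3.3,interpolation=2))
print(observe()["time_s"])
E
```

```text
[-0.6776  0.8203  2.7029]
[-0.4276  0.256  -0.5749] 0.04513994782021497
1093 ((0.6066762208938599, 0.10618773847818375), (0.013550763949751854, 0.04148879274725914), 20.020450592041016) [0.1365 0.1375 0.1395]
18.4917
```

View pics/w2.png

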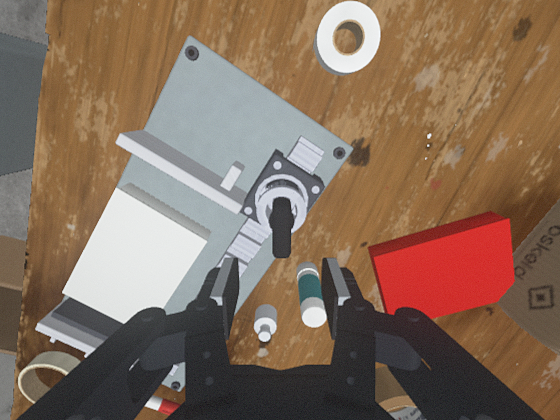

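View pics/d2.png

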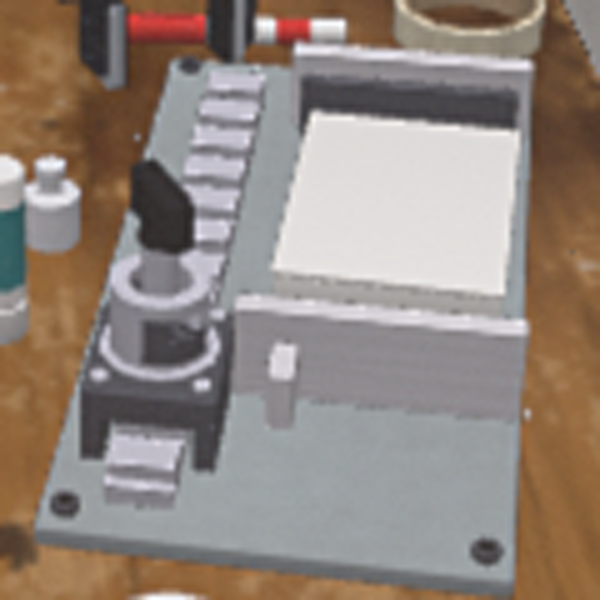

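View pics/s2.png

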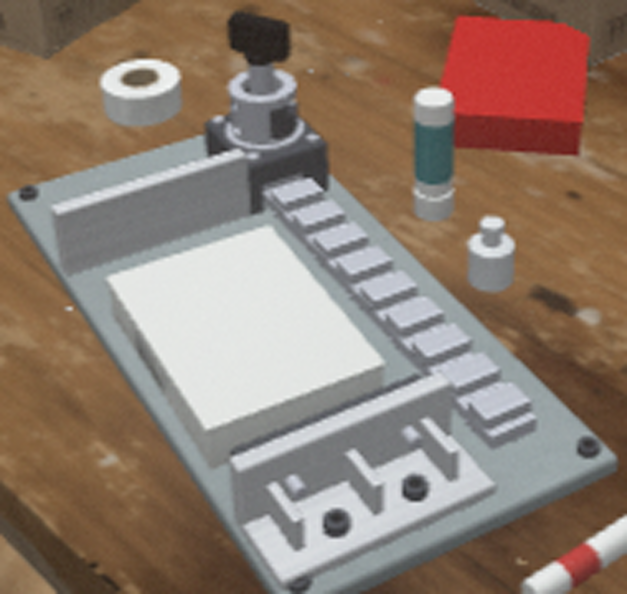

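The picture shows the knob at (280,225), turned 57° (1.00 rad) and standing about 10 mm higher, at 0.137 against 0.127. It is staying up by itself in the notch. Next I'll move behind the stop plate with the fingers shut.

```bash
python3 - <<'E'
from plant import *
from h import *
p0=np.array([.5102,.0983,0])
b=p0+fy*(.006+.011+.018)
movep(list(b[:2])+[.17],ori(YAW))
gripper_to(0.0,40)
st=move_l(list(b[:2])+[.036],feed=.12,max_force=8);hold(.15);o=observe();print(st,o["time_s"],o["eef_pos"],o["ft_force"],o["opening"])
s,_=get_image("side");cv2.imwrite("pics/d3.png",cv2.resize(s[100:290,260:420,::-1],None,fx=3.1,fy=3.1,interpolation=2))
im,D=get_image("wrist");cv2.imwrite("pics/w3.png",im[:,:,::-1])
E
```

```text
False 21.0583 [0.5187 0.1325 0.0369] [ 0.1577 -0.4996  0.3235] -1.5212912933150832e-05
```

View pics/d3.png

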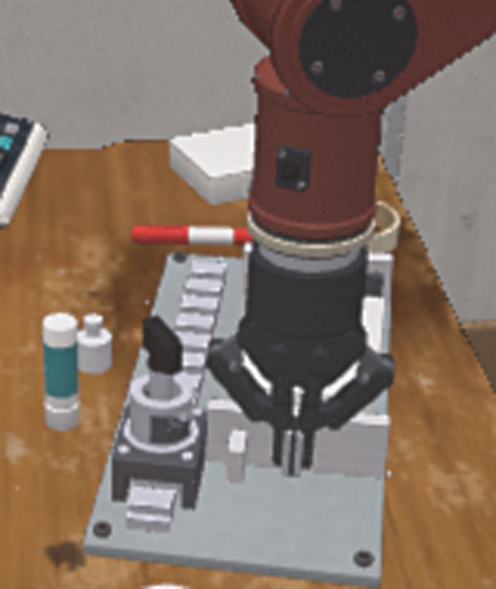

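View pics/w3.png

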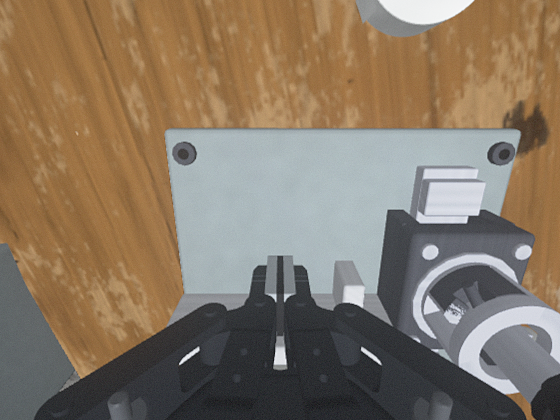

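The fingers are behind the plate at mid length, clear of the lug at (350,285) in the wrist view, and the linkage is clear of the knob. Next is a guarded push.

```bash
python3 - <<'E'
from plant import *
from h import *
o=observe();s0=np.r_[o["eef_pos"][:2],.036];f0=o["ft_force"]
def rd(n=""):
    o=observe();print(n,round(o["time_s"],2),"s=%.4f"%-((o["eef_pos"]-s0)@fy),"F=%.2f"%(o["ft_force"]@fy),o["ft_force"]);return o
def go(s,feed,mf):
    return move_l(list(s0-fy*s),feed=feed,max_force=mf)
print(go(.026,.02,1.8));rd("touch")
print(go(.05,.02,6));rd()
E
```

```text
True
touch 22.07 s=0.0197 F=0.71 [0.2384 0.6745 0.4291]
False
 23.75 s=0.0501 F=0.90 [-1.3328  1.2208 -0.2569]
```

```bash
python3 - <<'E'
from plant import *
from h import *
s,_=get_image("side");cv2.imwrite("pics/d4.png",cv2.resize(s[100:290,260:420,::-1],None,fx=3.1,fy=3.1,interpolation=2))
s,_=get_image("scene");cv2.imwrite("pics/s4.png",cv2.resize(s[185:365,140:330,::-1],None,fx=3.3,fy=3.3,interpolation=2))
E
```

```text
(no output)
```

View pics/d4.png

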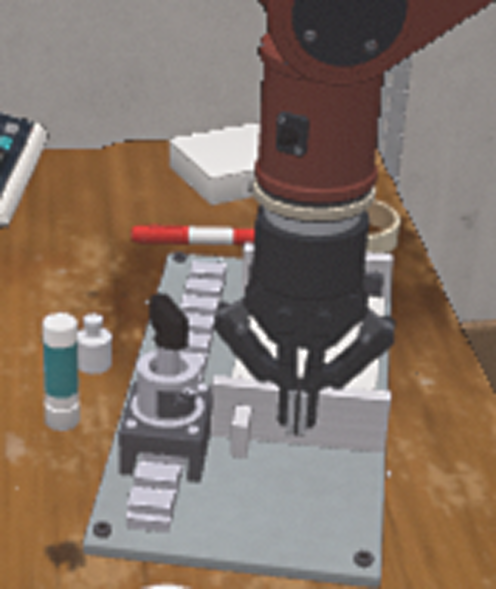

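View pics/s4.png

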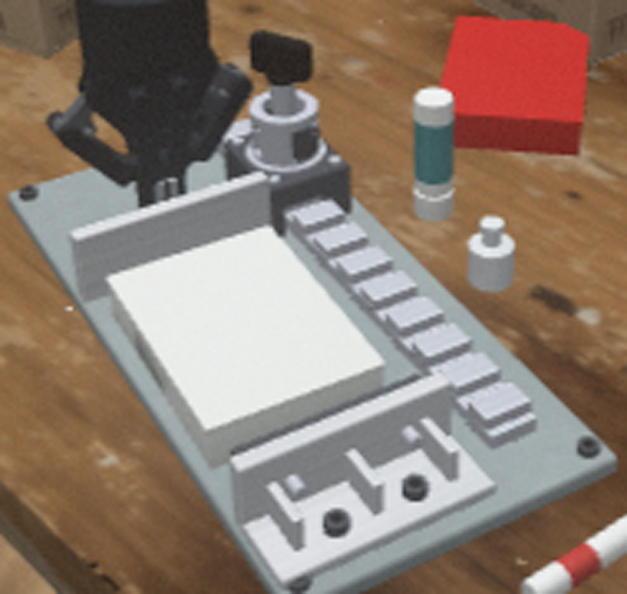

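The side view shows the carriage sliding with the plunger still raised; the stop plate is at (300,415). I'll carry on under guard.

```bash
cat > g.py <<'E'
from plant import *
from h import *
s0=np.array([.5187,.1325,.036])
def rd(n=""):
    F=[];o=observe()
    for i in range(3): F.append(observe()["ft_force"]@fy);hold(.02)
    o=observe();f=np.mean(F);print(n,round(o["time_s"],2),"s=%.4f"%-((o["eef_pos"]-s0)@fy),"F=%.2f"%f,o["ft_force"]);return f,-((o["eef_pos"]-s0)@fy)
def go(s,feed,mf):
    return move_l(list(s0-fy*s),feed=feed,max_force=mf)
E
python3 - <<'E'
from g import *
s=.05
while s<.13:
    s+=.01
    st=go(s,.02,5.5);f,_=rd(st)
    if st or f>6: break
E
```

```text
False 24.55 s=0.0604 F=0.51 [ 0.3954 -0.4889  0.4376]
False 25.25 s=0.0703 F=2.88 [ 1.9606  1.4206 -0.076 ]
False 25.95 s=0.0800 F=3.26 [ 2.4796  3.787  -0.6069]
False 26.65 s=0.0901 F=3.46 [ 2.0561  2.3539 -1.8893]
True 26.95 s=0.0908 F=1.27 [ 0.8431 -0.0096  0.2616]
```

```bash
python3 - <<'E'
from g import *
s=.0908
while s<.13:
    s+=.0007
    st=go(s,.01,8);f,sa=rd(f"{s:.4f} {st}")
    if st or f>8: break
E
```

```text
0.0915 True 27.21 s=0.0908 F=0.67 [1.2045 1.5427 0.0055]
```

```bash
python3 - <<'E'
from g import *
s=.0908
for i in range(14):
    s+=.00015
    st=go(s,.003,12);f,sa=rd(f"{s:.5f} {st}")
    if st or f>9: break
E
```

```text
0.09095 False 27.74 s=0.0908 F=2.90 [-1.6812  3.7376 -1.2886]
0.09110 False 28.04 s=0.0908 F=5.01 [-1.1036  5.3102 -1.8586]
0.09125 False 28.34 s=0.0908 F=5.56 [-1.1739  5.4464 -2.6608]
0.09140 False 28.64 s=0.0908 F=6.03 [ 0.1888  6.6425 -1.9447]
0.09155 False 28.94 s=0.0908 F=6.50 [-0.5242  7.1354 -3.4149]
0.09170 False 29.24 s=0.0908 F=8.07 [ 0.5832  8.1135 -2.4583]
0.09185 False 29.54 s=0.0908 F=8.67 [-0.0037  8.8641 -2.8257]
0.09200 False 29.84 s=0.0908 F=8.96 [ 0.3985  9.4417 -3.5115]
0.09215 False 30.14 s=0.0908 F=9.57 [ 0.5418  9.4578 -3.7141]
```

```bash
python3 - <<'E'
from plant import *
from h import *
s,_=get_image("side");cv2.imwrite("pics/d5.png",cv2.resize(s[100:290,260:420,::-1],None,fx=3.1,fy=3.1,interpolation=2))
s,_=get_image("scene");cv2.imwrite("pics/s5.png",cv2.resize(s[225:365,140:330,::-1],None,fx=4.2,fy=4.2,interpolation=2))
E
```

```text
(no output)
```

View pics/d5.png

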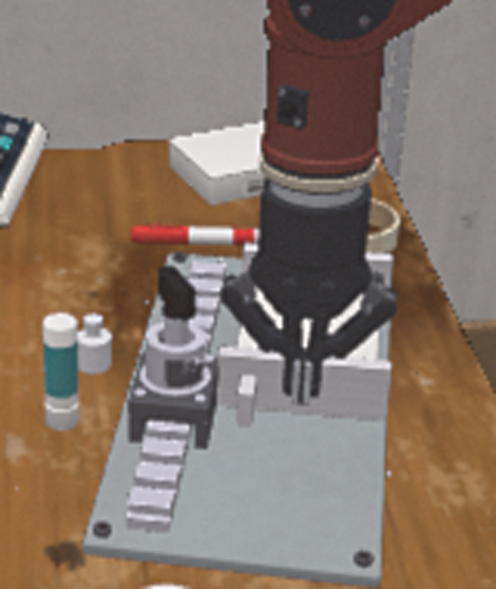

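View pics/s5.png

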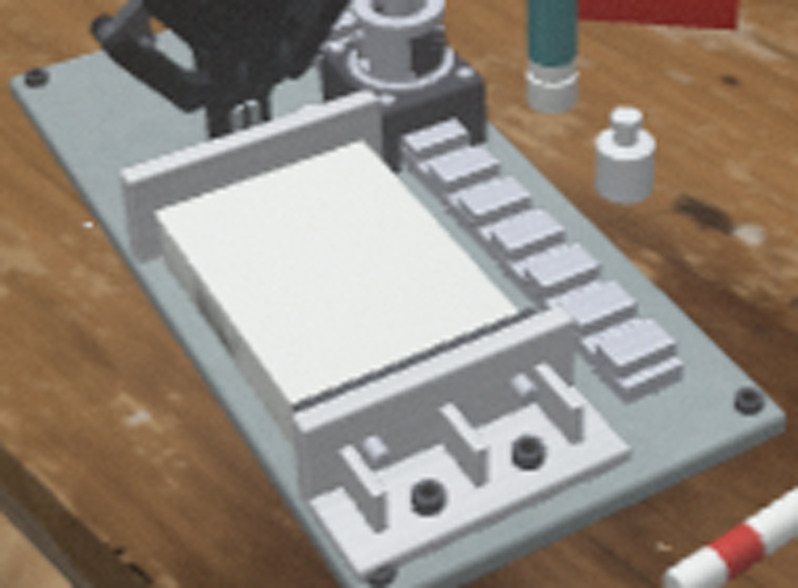

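The scene crop shows the box square between the stop plate and the dark facing plate, which is visible as a thin line at (410,365) with no gap. Next I'll press to about 13 N.

```bash
python3 - <<'E'
from g import *
s=.09215
f,_=rd("now")
for i in range(16):
    if f>12.4: break
    s+=.00015
    st=go(s,.003,8);f,sa=rd(f"{s:.5f} {st}")
    if st: break
for i in range(4):
    hold(.3);f,_=rd("press")
E
```

```text
now 30.29 s=0.0908 F=9.62 [ 0.6193  9.1462 -3.6164]
0.09230 False 30.59 s=0.0908 F=9.88 [ 0.8775 10.2713 -3.6161]
0.09245 False 30.89 s=0.0908 F=10.45 [ 0.9106 11.0646 -3.9428]
0.09260 False 31.19 s=0.0908 F=11.50 [ 0.7774 11.4904 -3.8887]
0.09275 False 31.49 s=0.0908 F=12.09 [ 1.6715 13.0107 -4.1432]
0.09290 False 31.79 s=0.0908 F=13.46 [ 0.8504 13.2335 -3.8413]
press 32.14 s=0.0909 F=13.18 [ 1.5748 13.6487 -3.8818]
press 32.49 s=0.0908 F=12.67 [ 1.6574 12.8601 -3.1249]
press 32.84 s=0.0908 F=13.29 [ 0.236  13.0086 -4.26  ]
press 33.19 s=0.0908 F=13.02 [ 1.5828 13.0593 -3.3306]
```

```bash
python3 - <<'E'
from g import *
go(.089,.01,None);go(.065,.05,None);rd("off")
p=s0-fy*.065
move_l([p[0],p[1],.2],feed=.15)
# look from above
movep([.60,.05,.28],ori(YAW))
hold(.3)
c=get_calibration("wrist");im,D=get_image("wrist");cv2.imwrite("pics/w6.png",im[:,:,::-1])
P=cloud(c,D)
m=(P[...,2]>.118)&(P[...,2]<.15)&(P[...,0]<.66)&(P[...,0]>.53)&(P[...,1]>-.03)&(P[...,1]<.12)&(D>0)
q=P[m];print(len(q),cv2.minAreaRect(q[:,:2].astype(np.float32)),np.percentile(q[:,2],[50,90,100]))
s,_=get_image("scene");cv2.imwrite("pics/s6.png",cv2.resize(s[185:365,140:330,::-1],None,fx=3.3,fy=3.3,interpolation=2))
s,_=get_image("side");cv2.imwrite("pics/d6.png",cv2.resize(s[170:290,280:400,::-1],None,fx=5,fy=5,interpolation=2))
print(observe()["time_s"])
E
```

```text
off 34.42 s=0.0649 F=-0.47 [-0.2215  0.8361 -0.5879]
614 ((0.5910780429840088, 0.035953640937805176), (0.0144412936642766, 0.041347891092300415), 19.277271270751953) [0.1362 0.1375 0.1385]
36.675
```

View pics/w6.png

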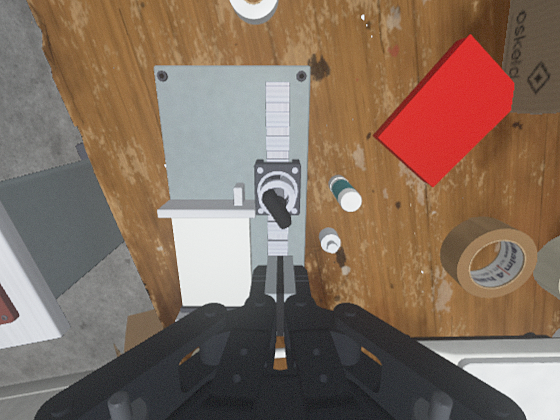

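View pics/s6.png

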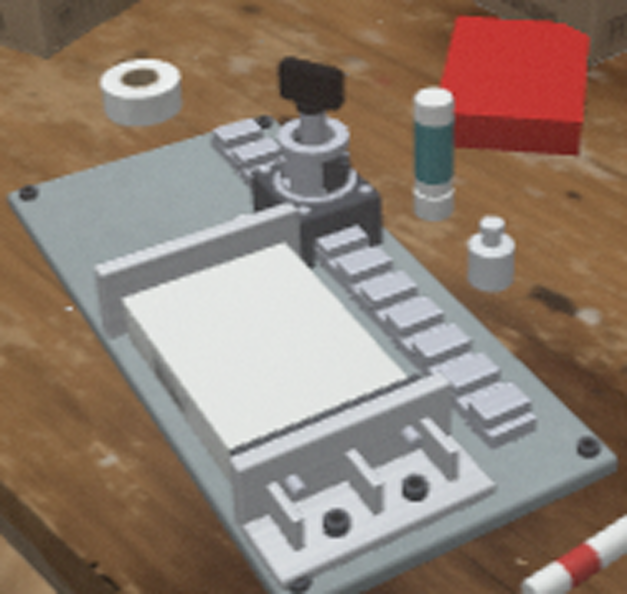

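View pics/d6.png

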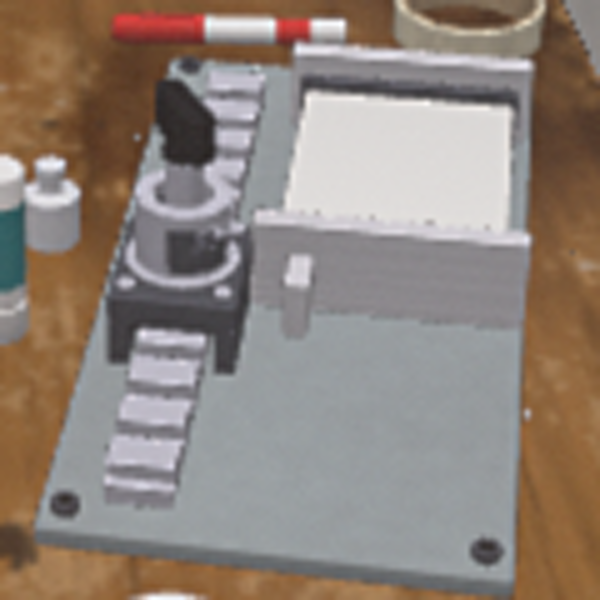

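The knob is still raised (top at 0.1375 m, 58° of turn). The stop and box stayed in place, and the box is square against the plate at (205,208) in the wrist view and against the facing plate in the scene view. I'm handing it in.

```bash
python3 -c "
from plant import *
job_done()"
```

```text
the job is handed in; nothing more can be done
```

The job is done and handed in at about 37 s on the robot's clock, with the robot touching nothing.

- **Plunger:** I lifted it about 14.5 mm and turned it clockwise. The end wall began to be felt at about 1.05 rad. I backed off to 1.00 rad and let it down, and it landed at about 10 mm. Peak wall torque was about 0.2 N m, and the roof was not touched.
- **Stop and box:** I slid the stop about 72 mm with shut fingers at 20 mm/s, with a force limit. The box met the facing plate at that point. I then pressed at about 13 N for roughly 1.4 s and backed off. The finger position did not creep while pressing, so the box was not squashed.
- **Last checks:** The knob is still about 10 mm up at about 58° of turn, measured by camera. The box looks square and snug between the stop plate and the facing plate.
- **Not checked:** The far end of the box is partly hidden by the fence in the pictures, so "no play" rests mainly on the force and position readings. I also did not test the notch by turning the knob back.

No check failed or disagreed. One guarded move stopped straight away because it was already in firm contact, so I pressed in finer steps after that.

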